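# Weigh a pail of produce on a spring hand scale and park it in the weighing bracket

## Robot

A 7-joint arm with a two-finger parallel gripper is mounted at the origin on a cart in front of the work surface, level with it; the furniture and walls round the work are solid. World frame = base frame: x ahead of the robot, y to its left, z up, the work surface at z = 0. Lengths are in m, angles in rad, forces in N, time in s.
With the tool pointing down it reaches from about 0.425 to 0.925 m from the base axis. Payload 6.8 kg.
Tool frame: the origin (TCP) lies at the very end of the fingers, on their centre line; the grasp point (between the pads) lies r.pinch_z behind it (r.pinch_z is the distance from the TCP to the grasp point, in m); z points along the fingers, y is the line along which they close (so a half turn about z gives the same grasp; the last joint's range is limited). The gripper opens to 85 mm and grips with 20 to 120 N. Pads are 22 mm wide; open, the fingers measure 114 mm over their backs; the gripper's body (76 mm by 85 mm) begins 54 mm behind the grasp point. The pads swing forward as they close: fully open they stand 13 mm farther back than shut.
Start: joints at [1.012, 0.477, 0.022, 1.555, -0.011, 1.109, -0.083], TCP at [0.294, -0.608, 0.231] pointing down, gripper open.
Joint ranges: [-2.96, 2.96], [-0.34, 2.1], [-1.41, 1.46], [0.24, 2.44], [-1.37, 4.51], [0.17, 1.92], [-2.96, 2.96]. Speed limits (rad/s): [2.39, 2.39, 3.14, 3.14, 3.14, 3.14, 3.14].

## Interface

Orientations are given as a rotation vector (axis times angle).
In Python, from bench import status, grab_frame, camera_model, r gives the robot as it stands. The module is installed in compiled form; this text tells all that it offers.
- The arm moves only by the shell command python3 -m creep 'ROWS' [FORCE]. ROWS is text: rows parted by semicolons, each of 7 numbers parted by spaces: the turn, a rotation vector about the tool's x, y, z in rad, then the shift along the tool's x, y, z in mm, then the opening, from -1 (shut) to 1 (fully open). In form: rx ry rz tx ty tz fingers; .... A call has 1 to 10 rows; each row is the pose to reach, as a shift and turn from the pose commanded when the call began, along the tool's axes at that moment; what a row does not reach only later rows make up. A row lasts 1/8 s, in which the tool goes at most 62.5 mm and 10.7 degrees, less where a joint would pass 70% of its speed; a pose out of reach is approached as far as the arm can. A call with a gripper value outside its range is refused whole. The fingers move at their own pace and stop on an object; FORCE is the grip in N (left out, the last holds). Time passes only in rows, so rows that repeat a pose let the fingers close. It gives the time, the measured TCP pose, the force, the opening and the grip force at its end, in the units of the state.
- status.get_obs(): the state, without advancing time (a new reading comes with each control period).
- grab_frame(name): name is "scene" or "side" or "wrist"; returns (picture, depth): 384x512x3 uint8, red, green, blue; 384x512 float32, m along the optical axis (not along the pixel's ray), 0 where there is no reading.
- camera_model(name): a dict with "K" (3x3 intrinsics, pixels), "D" ([k1, k2, p1, p2, k3] as OpenCV has them; the pictures are not rectified), "rvec" (rotation vector, rad) and "tvec" (3), from world to camera coordinates, as OpenCV has them. Camera axes: x right, y down, z forward; pixel columns grow to the right and rows downward; lengths in m; the calibration is good to about 2 mm. A picture is of the moment at which its call begins: read the wrist's pose just before it. camera_model takes no time and is no camera call; for the wrist camera it gives the pose at the moment of the call.
- r.hand_in(): hands the job in; it is judged then, once.
The state is a dict: "clock": time; "joints": joint angles; "qvel": joint speeds; "tau": joint torques, N m; "tcp_pos": TCP position; "orientation": TCP orientation; "contact_force": force on the tool from outside, world axes, zero at the start; "moment": the same for the moment, N m; "grip_width": finger opening in m; "gripper_force": force on a finger pad.
Only numpy, scipy, OpenCV 4.12 (cv2) and the standard library are available. Lean on these libraries where they do the work, as an engineer would, in place of code of your own. Each camera call takes 0.05 s, during which the arm holds its last target. There are 200 camera calls.

## Task

Take the orange spring hand scale from its leaning rest, catch the little metal pail's wire bail with the scale's hook and lift by the scale alone until the pail with the tomato hangs clear of the worktop. Then carry it to the grey bracket, bring the scale's thin neck into the slot from its open front end and slide it right back to the stop, so that the collar rests on both rails and the pail hangs there freely, still clear of the worktop, for its weight to be read. Do not handle the pail itself, keep the tomato in it, and leave the other things where they are.

Things in the scene. Friction and masses are not known exactly. Their poses are not given: they have to be found in the camera images.
- scale: hand scale, 0.15 kg. Origin on its axis at the collar's underside; z up the shaft, x the side the hook's tip points to, y across the grip. Black grip 22 (x) x 18 (y) mm, z 6 to 58; steel collar 44 dia, z 0 to 6; neck 14 dia, z -20 to 0; orange case 30 x 36, z -66 to -20; sprung hook below. At the start it leans 28 degrees in the rest, grip up and towards the robot; it comes out straight up, 100 mm
- scale_grip (a point): centre of the scale's black grip, on the axis 32 mm above the collar's underside, with the scale's axes; 26 mm above the collar's top. Grip it across y (18 mm), the fingers pointing down the shaft
- scale_collar (a point): point on the scale's axis at the underside of the collar, with the scale's axes
- hook_seat (a point): bottom of the hook's bowl, where a wire rests, on the scale's axis and with its axes; 106 mm below the collar's underside, plus the joint's value. 5 mm round hook in the x-z plane: shank at x = -11 mm, tip at x = +11 mm with its top 11.5 mm above this point; lowest point 5 mm below it. A wire coming from +x with its centre 14 to 33 mm above this point passes over the tip
- scale_hook (a joint): extension of the scale's spring in m: 0 unloaded (held up by 0.6 N), then 5 mm per newton (200 N/m), stop at 0.04; the pail with the tomato draws it out by about 12 to 24 mm
- rest: fixed dark wooden rest that holds the leaning scale, about 90 x 76 mm, 95 mm high. Origin on the worktop at the middle of its front edge, 60 mm before the scale's collar; z up; x points away from the robot in the plane in which the scale leans
- pail: small round aluminium pail, 94 mm across the rim, 52 mm high, with a stiff fixed wire bail (5 mm wire) that arches over it along the pail's y. Origin at the centre of its underside, z up. Weighs about 0.15 to 0.31 kg
- bail_top (a point): centre of the wire at the bail's highest point, 120 mm above the pail's underside, over the pail's centre; the wire runs along this point's y there and slopes down to both sides, so the hook has to pass under it along x (from either side)
- tomato_mid (a point): centre of the red tomato (74 mm wide, 69 mm high, 0.17 kg) standing loose in the pail; its top is about 73 mm above the pail's underside, 44 mm under the bail
- bracket: fixed grey stand with a fork of two level steel rails, 268 mm high. Origin on the worktop under the axis of the parked scale; z up; x runs along the slot from its open front end to its stop. The post stands behind, its front face at x = +70 mm; its foot lies from x = +55 to +155 mm, 12 mm high
- slot_seat (a point): point on the slot's centre line level with the tops of the rails, 268 mm above the worktop, where the axis of the fully slid-in scale stands (the neck is then within 1 mm of the stop). Has the bracket's axes. The rails are 8 mm thick, 10 mm wide each, 22 mm apart; the collar rests on their tops
- slot_mouth (a point): centre of the slot's open front end, 100 mm before slot_seat, level with the rail tops; the rails flare to about 50 mm apart over the last 28 mm
- lemon: bystander: lemon, 78 x 55 x 56 mm, leave alone
- garlic: bystander: garlic bulb, 60 mm, leave alone
- teaspoon: bystander: teaspoon lying flat, 130 x 27 x 11 mm, leave alone
- spice_paprika: bystander: glass spice jar with orange cap, 40 x 40 x 98 mm, leave alone
- jar_coffee: bystander: glass jar with dark lid, 65 mm across, 100 mm high, leave alone
Things that resemble listed ones, but are neither listed nor needed, are in the scene too. Leave any yellow look-alike of the pail alone.

How it is judged:
On the way:
1. the pail, with the tomato in it, hangs on the hook of the hand-held scale, clear of the worktop, outside the bracket's slot, for half a second (height (world z) of pail above 0.008 m and value of joint scale_hook above 0.008 m and angle between pail's own z axis and vertical below 0.3 rad and horizontal distance between tomato_mid and pail below 0.04 m and distance between tomato_mid and pail below 0.07 m and contact force between each of pail, the fingers and scale above 1 N and distance between scale_collar and slot_seat above 0.09 m), for 0.5 s.
At the end, for the whole second after the job is handed in: scale released, upright in the slot (7 degrees), collar on the rails (6 mm), its axis within 12 mm of the seat along the slot; pail at rest on the hook, 8 mm or more clear of the worktop, tilted under 17 degrees, tomato inside, spring out by over 8 mm (height (world z) of pail above 0.008 m and value of joint scale_hook above 0.008 m and angle between pail's own z axis and vertical below 0.3 rad and horizontal distance between tomato_mid and pail below 0.04 m and distance between tomato_mid and pail below 0.07 m and x of scale_collar in the frame of slot_seat between -0.012 and 0.008 m and y of scale_collar in the frame of slot_seat between -0.009 and 0.009 m and z of scale_collar in the frame of slot_seat between -0.006 and 0.006 m and angle between scale's own z axis and vertical below 0.12 rad and linear speed of pail below 0.05 m/s and linear speed of scale below 0.03 m/s and contact force between the fingers and scale below 0.1 N); the robot touches nothing.
It fails at once if the gripper or arm handles the pail (contact force between any of the fingers, the arm and pail above 3 N).
It fails at once if the pail is tipped over or the tomato leaves it (angle between pail's own z axis and vertical above 0.8 rad or distance between tomato_mid and pail above 0.1 m).
It fails at once if a bystander is moved by more than 40 mm (distance of any of lemon, garlic, teaspoon, spice_paprika, jar_coffee from where it was at the start of the episode above 0.04 m).
It also fails if it takes over 64 s, if anything falls off the work surface, if the arm or the gripper's body presses on something with over 40 N, if the wrist force passes 120 N, or if a joint passes its speed limit or range.

## Working session

There is one attempt and no reset: what is moved stays moved. The work goes in short steps, Python scripts to look and compute and a shell command to move; the robot and the scene stay as the last step left them, time stands still between calls to the robot, and variables do not carry over. Pictures are saved under pics/ and viewed, at most 10 in all, crops included, and the job is handed in when it is done.

```bash
mkdir -p pics
cat > h.py <<'E'
import numpy as np, cv2
from scipy.spatial.transform import Rotation as R
from bench import status, grab_frame, camera_model, r
def snap(n):
    m=camera_model(n); p,d=grab_frame(n); return p,d,m
def cloud(d,m):
    h,w=d.shape; u,v=np.meshgrid(np.arange(w),np.arange(h))
    pts=np.stack([u,v],-1).reshape(-1,1,2).astype(np.float64)
    n=cv2.undistortPoints(pts,np.array(m["K"]),np.array(m["D"])).reshape(h,w,2)
    c=np.dstack([n*d[...,None],d])
    Rm=R.from_rotvec(np.ravel(m["rvec"])).as_matrix()
    P=(c-np.ravel(m["tvec"]))@Rm
    P[d<=0]=np.nan
    return P
E
python3 - <<'E'
from h import *
o=status.get_obs();print({k:np.round(v,3) for k,v in o.items()}, r.pinch_z)
for n in("scene","side"):
    p,d,m=snap(n); np.savez(n+"0.npz",p=p,d=d,P=cloud(d,m))
    cv2.imwrite(f"pics/{n}0.png",cv2.resize(p[...,::-1],(800,600)))
    print(n,-R.from_rotvec(np.ravel(m["rvec"])).as_matrix().T@np.ravel(m["tvec"]))
E
```

```text
{'clock': np.float64(0.0), 'joints': array([ 1.012,  0.478,  0.022,  1.556, -0.011,  1.109, -0.083]), 'qvel': array([-0.   , -0.001,  0.002, -0.001,  0.001, -0.001, -0.   ]), 'tau': array([ 1.0000e-03, -5.9645e+01,  1.6080e+00, -2.8120e+01,  1.2000e-02,
        9.0000e-03, -0.0000e+00]), 'tcp_pos': array([ 0.294, -0.607,  0.23 ]), 'orientation': array([-3.06e+00, -7.02e-01,  1.00e-03]), 'contact_force': array([-0.066, -0.448, -0.249]), 'moment': array([ 0.048, -0.02 , -0.001]), 'gripper_force': np.float64(0.0), 'grip_width': np.float64(0.086)} 0.0187
scene [-0.05483945 -0.77243068  1.11638999]
side [ 0.21306064 -0.77162576  1.43893499]
```

View pics/scene0.png

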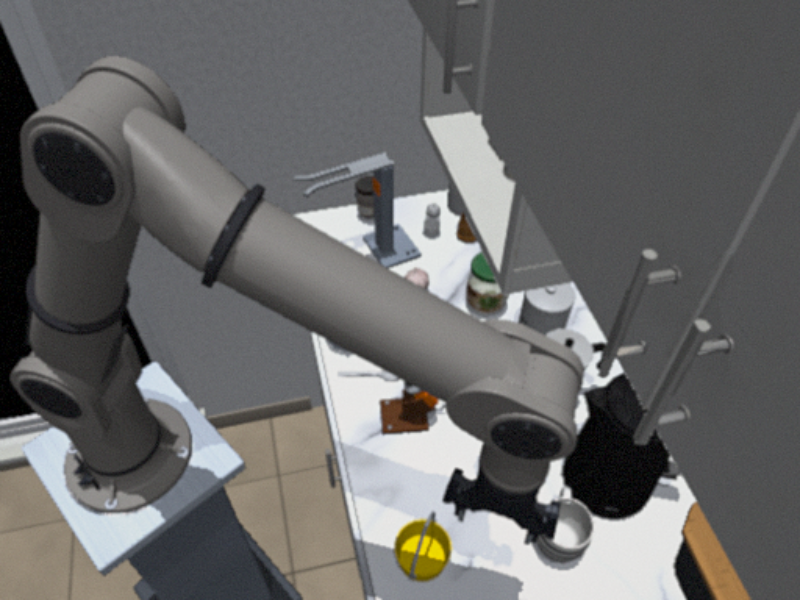

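View pics/side0.png

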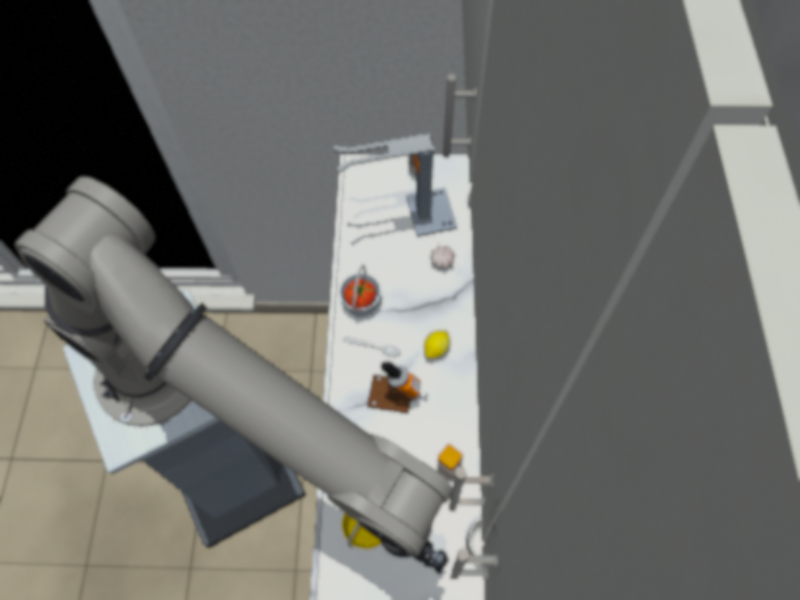

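The side view shows everything needed, in 800x600 pixels: pail with tomato at (360,293), scale grip at (392,370) in the rest at (395,392), bracket rails at (340-430,150), lemon (437,344), garlic (442,258), spoon (370,347), paprika jar (450,458). The yellow look-alike is at (362,528). In the scene view the arm hides most of the work area.

Run:
```python
from h import *
z=np.load("side0.npz");P=z["P"];p=z["p"]
for u,v in [(340,150),(360,150),(380,145),(400,143),(425,140),(425,220),(360,293),(437,344),(442,258),(450,455),(392,370),(400,378),(408,384),(395,400),(425,398),(470,450),(480,300),(460,150),(450,80),(520,300),(335,300)]:
    a,b=int(u/1.5625),int(v/1.5625); print((u,v),p[b,a],np.round(P[b,a],3))
cv2.imwrite("pics/c1.png",np.hstack([cv2.resize(p[215:280,215:290,::-1],None,fx=5.3,fy=5.3,interpolation=2),cv2.resize(p[80:145,205:280,::-1],None,fx=5.3,fy=5.3,interpolation=2)]))
hsv=cv2.cvtColor(p,cv2.COLOR_RGB2HSV)
# heights histogram over workspace by x,y grid of z>0.02
Q=P.reshape(-1,3);C=p.reshape(-1,3)
ok=np.isfinite(Q).all(1)
# rails
k=ok&(Q[:,2]>.255)&(Q[:,2]<.285)&(Q[:,1]>-.3)&(Q[:,0]>.3)&(Q[:,0]<.8)
A=Q[k];print("rails",len(A),A.min(0),A.max(0))
for x in np.arange(.3,.8,.02):
    B=A[(A[:,0]>=x)&(A[:,0]<x+.02)]
    if len(B):print(round(x,2),len(B),np.round(np.sort(B[:,1]),3)[::max(1,len(B)//10)],np.round(B[:,2].mean(),3))
```

```text
(340, 150) [133 139 142] [0.554 0.137 0.262]
(360, 150) [108 112 115] [0.591 0.118 0.26 ]
(380, 145) [150 156 159] [0.632 0.103 0.27 ]
(400, 143) [166 173 176] [0.672 0.088 0.267]
(425, 140) [166 173 176] [0.72  0.069 0.269]
(425, 220) [76 83 90] [0.712 0.044 0.011]
(360, 293) [87 77 31] [ 0.476 -0.078  0.056]
(437, 344) [213 203  11] [ 0.56  -0.263  0.051]
(442, 258) [196 186 184] [ 0.68  -0.081  0.039]
(450, 455) [205 150   0] [ 0.457 -0.491  0.098]
(392, 370) [24 24 25] [ 0.431 -0.307  0.164]
(400, 378) [112 118 121] [ 0.446 -0.316  0.123]
(408, 384) [190 111   4] [ 0.457 -0.327  0.1  ]
(395, 400) [55 36 21] [ 0.43  -0.315  0.007]
(425, 398) [158 162 164] [ 0.491 -0.339  0.002]
(470, 450) [218 218 214] [ 0.513 -0.48  -0.001]
(480, 300) [88 90 89] [ 0.481 -0.465  0.668]
(460, 150) [108 111 113] [0.886 0.175 0.019]
(450, 80) [123 121 117] [ 0.585 -0.214  0.758]
(520, 300) [89 91 90] [ 0.406 -0.594  0.957]
(335, 300) [194 197 194] [ 0.428 -0.04   0.   ]
rails 1636 [0.3001285  0.03958703 0.25504957] [0.79957011 0.52351202 0.28498668]
0.3 41 [0.503 0.506 0.507 0.509 0.51  0.511 0.512 0
[... 1337 characters left out ...]
.109 0.114 0.322 0.324 0.326 0.328 0.333] 0.268
0.64 117 [0.063 0.07  0.074 0.082 0.088 0.097 0.104 0.307 0.312 0.316 0.318] 0.268
0.66 114 [0.055 0.062 0.068 0.075 0.085 0.09  0.098 0.298 0.302 0.305 0.31 ] 0.268
0.68 119 [0.048 0.056 0.062 0.07  0.078 0.085 0.092 0.286 0.29  0.292 0.296] 0.268
0.7 117 [0.042 0.048 0.054 0.061 0.068 0.074 0.081 0.09  0.278 0.281 0.285] 0.267
0.72 80 [0.04  0.051 0.063 0.073 0.082 0.262 0.266 0.267 0.269 0.273] 0.269
0.74 43 [0.25  0.251 0.253 0.254 0.255 0.258 0.259 0.26  0.261 0.263 0.264] 0.271
0.76 41 [0.237 0.239 0.242 0.244 0.245 0.246 0.247 0.249 0.25  0.251 0.254] 0.272
0.78 41 [0.227 0.23  0.231 0.232 0.233 0.234 0.234 0.235 0.236 0.238 0.241] 0.269
```

View pics/c1.png

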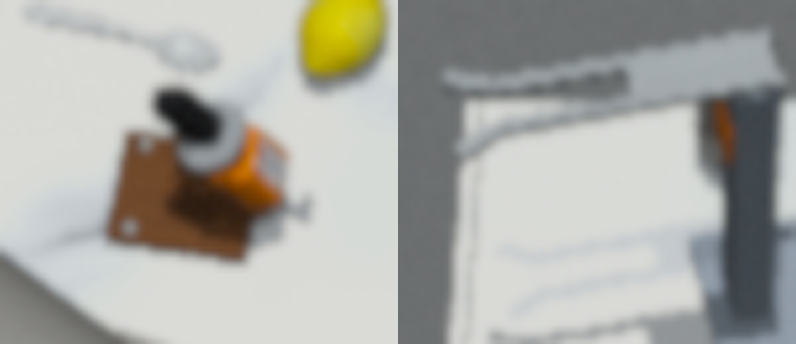

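Run:
```python
from h import *
z=np.load("side0.npz");P=z["P"];p=z["p"]
Q=P.reshape(-1,3);C=p.reshape(-1,3).astype(int)
ok=np.isfinite(Q).all(1)
# slot axis: rails
k=ok&(abs(Q[:,2]-.268)<.012)&(Q[:,1]<.16)&(Q[:,1]>.03)&(Q[:,0]>.52)&(Q[:,0]<.74)
A=Q[k][:,:2]
s=A[(A[:,0]>.565)&(A[:,0]<.635)]
best=min(((lambda c:(np.abs(np.abs(c)-16).mean(),a,b))(1000*(-(s[:,0]-.6)*np.sin(a)+(s[:,1]-b)*np.cos(a))) for a in np.radians(np.arange(-30,0,.25)) for b in np.arange(.08,.12,.0005)))
print("slot",best[0],np.degrees(best[1]),best[2])
a,b=best[1:];t=np.array([np.cos(a),np.sin(a)]);n=np.array([-t[1],t[0]])
rel=(A-[.6,b])@np.array([t,n]).T
print("tips t", np.sort(rel[rel[:,1]>20e-3][:,0])[:5],np.sort(rel[rel[:,1]<-18e-3][:,0])[:5],"rear",rel[:,0].max())
mid=rel[abs(rel[:,1])<.006];print("mid t",np.round(np.sort(mid[:,0])[:12],3), "ymin/max of wide",[np.round((x,*np.percentile(rel[abs(rel[:,0]-x)<.004][:,1],[1,99])),3) for x in (-.06,-.05,-.02,0,.03,.06,.09)])
post=ok&(Q[:,2]>.03)&(Q[:,2]<.24)&(abs(Q[:,0]-.71)<.06)&(abs(Q[:,1]-.06)<.06)
rp=(Q[post][:,:2]-[.6,b])@np.array([t,n]).T
rp=rp[abs(rp[:,1])<.04];print("post t pct",np.round(np.percentile(rp,[2,10,50,90],axis=0),3))
# rest
br=ok&(C[:,0]>C[:,2]+20)&(C[:,0]<150)&(C[:,1]<.75*C[:,0])&(Q[:,2]<.05)&(np.hypot(Q[:,0]-.44,Q[:,1]+.32)<.1)
B=Q[br];print("rest",len(B),B.min(0),B.max(0));lo=B[B[:,2]<.025]
print(cv2.minAreaRect((lo[:,:2]*1000).astype(np.float32)),np.median(lo[:,2]))
print(np.round(cv2.boxPoints(cv2.minAreaRect((lo[:,:2]*1000).astype(np.float32)))))
near=ok&(np.hypot(Q[:,0]-.44,Q[:,1]+.32)<.1)&(Q[:,2]>.06)&(Q[:,2]<.25)
bl=near&(C.max(1)<45);print("grip",bl.sum(),Q[bl].min(0),Q[bl].max(0))
c=Q[bl].mean(0);print(c,np.linalg.svd(Q[bl]-c)[2][0])
orr=near&(C[:,0]>C[:,2]+90);c=Q[orr].mean(0);print("case",c,orr.sum(),Q[orr].min(0),Q[orr].max(0))
# pail
pk=ok&(np.hypot(Q[:,0]-.476,Q[:,1]+.078)<.09)
rim=pk&(abs(Q[:,2]-.052)<.006)&((C.max(1)-C.min(1))<30)
L=Q[rim][:,:2];M=np.c_[2*L,np.ones(len(L))];x=np.linalg.lstsq(M,(L**2).sum(1),rcond=None)[0];print("rim",x[:2],np.sqrt(x[2]+x[0]**2+x[1]**2),len(L))
bail=pk&(Q[:,2]>.08);Bq=Q[bail];print("bail",len(Bq));
o=np.argsort(Bq[:,2]);print(np.round(Bq[o][::max(1,len(o)//15)],3))
red=pk&(C[:,0]>C[:,1]+60);print("tomato",Q[red].mean(0),Q[red].max(0))
# cabinet
W=ok&(Q[:,2]>.3)&(Q[:,0]>.35)
m=np.array([.5,-.866])
Z=np.load("scene0.npz")["P"].reshape(-1,3)
for yy in(-.5,-.3,-.1,0.1):
  for S in(Q,Z):
    w=np.isfinite(S).all(1)&(abs(S[:,1]-yy)<.02)&(S[:,2]>.3)&(S[:,0]>.4)
    print(yy,np.round(np.percentile(S[w],[0,5,50,95],axis=0),2).tolist() if w.any() else None)
```

```text
slot 3.0528357506165973 -17.5 0.09950000000000002
tips t [-0.06746118 -0.06685585 -0.06476247 -0.06432617 -0.06381656] [-0.06615838 -0.06568594 -0.063498   -0.06316729 -0.06260805] rear 0.13749480825701343
mid t [0.044 0.046 0.046 0.047 0.049 0.05  0.05  0.052 0.053 0.054 0.054 0.056] ymin/max of wide [array([-0.06 , -0.031,  0.033]), array([-0.05 , -0.028,  0.028]), array([-0.02 , -0.02 ,  0.021]), array([ 0.   , -0.02 ,  0.023]), array([ 0.03 , -0.021,  0.02 ]), array([ 0.06 , -0.019,  0.022]), array([ 0.09 , -0.019,  0.028])]
post t pct [[ 0.102 -0.023]
 [ 0.107 -0.021]
 [ 0.117 -0.017]
 [ 0.133  0.002]]
rest 288 [ 0.3808902  -0.34602591  0.00076524] [ 0.45595636 -0.25435594  0.04871321]
((429.6986083984375, -297.4483642578125), (67.00975799560547, 79.47510528564453), 52.374149322509766) 0.00941070202804901
[[ 378. -300.]
 [ 441. -348.]
 [ 482. -295.]
 [ 419. -247.]]
grip 46 [ 0.42184545 -0.31264672  0.12619043] [ 0.44477923 -0.29339027  0.16796652]
[ 0.43244314 -0.30478697  0.15027545] [ 0.29375741 -0.28314129 -0.9129828 ]
case [ 0.45564912 -0.33103259  0.08894325] 63 [ 0.4380995
[... 657 characters left out ...]
omato [ 0.475747   -0.07923776  0.05175342] [ 0.51063227 -0.04247725  0.06545377]
-0.5 [[0.45, -0.52, 0.58], [0.45, -0.52, 0.66], [0.46, -0.5, 1.0], [0.47, -0.48, 1.13]]
-0.5 [[0.45, -0.52, 0.58], [0.45, -0.52, 0.6], [0.46, -0.5, 0.76], [0.47, -0.48, 0.86]]
-0.3 [[0.56, -0.32, 0.58], [0.57, -0.32, 0.61], [0.58, -0.3, 0.82], [0.59, -0.28, 0.94]]
-0.3 [[0.57, -0.32, 0.3], [0.57, -0.32, 0.39], [0.58, -0.3, 0.67], [0.65, -0.28, 0.76]]
-0.1 [[0.68, -0.12, 0.59], [0.68, -0.12, 0.6], [0.69, -0.1, 0.69], [0.7, -0.08, 0.75]]
-0.1 [[0.68, -0.12, 0.58], [0.68, -0.12, 0.58], [0.69, -0.1, 0.62], [0.7, -0.08, 0.66]]
0.1 None
0.1 [[0.94, 0.09, 0.3], [0.94, 0.1, 0.3], [0.95, 0.12, 0.32], [0.99, 0.12, 0.38]]
```

```bash
cat >> h.py <<'E'
U=np.array([np.cos(np.radians(-37.5)),np.sin(np.radians(-37.5)),0])
def toolR(az,tilt,s=1):
    """tool z = down, tilted outward by tilt(deg) along azimuth az(deg); tool y horizontal = s*(left of az)"""
    a,t=np.radians([az,tilt]);u=np.array([np.cos(a),np.sin(a),0]);k=np.array([0,0,1.])
    z=np.sin(t)*u-np.cos(t)*k; y=s*np.array([-u[1],u[0],0]); return np.c_[np.cross(y,z),y,z]
def pose():
    o=status.get_obs(); return np.array(o["tcp_pos"]),R.from_rotvec(o["orientation"]).as_matrix(),o
def delta(pinch,Rt,pz=None):
    p,Rm,o=pose(); t=np.array(pinch)+Rt[:,2]*(r.pinch_z if pz is None else pz)
    d=Rm.T@(t-p)*1000; w=R.from_matrix(Rm.T@Rt).as_rotvec()
    print("row:",np.round(w,3),np.round(d,1),"deg",round(np.degrees(np.linalg.norm(w)),1),"mm",round(np.linalg.norm(d),1))
E
python3 - <<'E'
from h import *
p,Rm,o=pose();print(Rm.round(2))
g=np.array([.434,-.301,.141])
for s in(1,-1):
    Rt=toolR(-37.5,28,s); delta(g-Rt[:,2]*.13,Rt)
E
```

```text
[[ 0.9   0.44 -0.  ]
 [ 0.44 -0.9   0.  ]
 [-0.   -0.   -1.  ]]
row: [-0.497 -0.307 -1.989] [ 236.1 -261.2   -8.5] deg 118.8 mm 352.1
row: [-0.271  0.439  1.082] [ 236.1 -261.2   -8.5] deg 68.7 mm 352.1
```

```bash
python3 -m creep '0 0 0 0 0 -60 1; -.271 .439 1.082 236 -261 -8 1; -.271 .439 1.082 236 -261 -8 1; -.271 .439 1.082 236 -261 -8 1; -.271 .439 1.082 236 -261 -8 1; -.271 .439 1.082 236 -261 -8 1; -.271 .439 1.082 236 -261 -8 1; -.271 .439 1.082 236 -261 -8 1; -.271 .439 1.082 236 -261 -8 1; -.271 .439 1.082 236 -261 -8 1'
python3 - <<'E'
from h import *
g=np.array([.434,-.301,.141]);Rt=toolR(-37.5,28,-1); delta(g-Rt[:,2]*.13,Rt)
pic,d,m=snap("wrist");np.savez("w1.npz",p=pic,d=d,P=cloud(d,m))
p2,d2,m2=snap("side");np.savez("side1.npz",p=p2,d=d2,P=cloud(d2,m2))
cv2.imwrite("pics/w1.png",np.hstack([cv2.resize(pic[...,::-1],(400,300)),cv2.resize(p2[150:300,180:380,::-1],(400,300))]))
print(pose()[2]["joints"].round(2))
E
```

```text
clock: 1.35
tcp_pos: [0.3921, -0.2685, 0.2386]
orientation: [2.753, -0.929, 0.686]
contact_force: [0.4, -0.5, 0.0]
grip_width: 0.0853
gripper_force: 0.0
row: [-0.    -0.     0.003] [ 1.   0.3 -0.2] deg 0.2 mm 1.0
[ 0.65 -0.08 -0.25  2.33  0.25  0.42 -2.03]
```

View pics/w1.png

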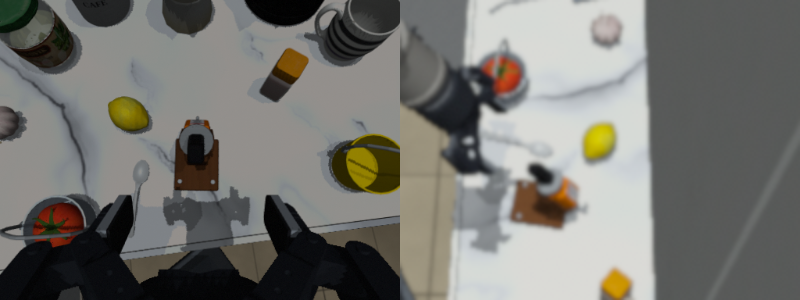

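Wrist (left half, 400x300): grip at (196,150), collar above it, rest (197,170), centred and aligned between the fingers. Side crop (right half): the same layout, with the hook at the far side of the rest. I'll measure the grip from the wrist depth and turn the wrist half a turn for more joint 7 room.

```bash
python3 - <<'E'
from h import *
z=np.load("w1.npz");P=z["P"].reshape(-1,3);C=z["p"].reshape(-1,3).astype(int)
ok=np.isfinite(P).all(1)&(np.hypot(P[:,0]-.44,P[:,1]+.31)<.09)
bl=ok&(C.max(1)<60)&(P[:,2]>.1)&(P[:,2]<.2)
G=P[bl];V=np.array([-U[1],U[0],0])
f=lambda A:np.c_[A@U,A@V,A[:,2]]
print("grip",bl.sum(),f(G).min(0).round(4),f(G).max(0).round(4),f(G).mean(0).round(4))
st=ok&((C.max(1)-C.min(1))<25)&(C.max(1)>80)&(P[:,2]>.09)&(P[:,2]<.15)
S=f(P[st]);print("collar",len(S),np.percentile(S,[2,50,98],axis=0).round(4))
print("lat line of grip: corr",np.polyfit(f(G)[:,2],f(G)[:,1],1))
orr=ok&(C[:,0]>C[:,2]+90);S=f(P[orr]);print("case",np.percentile(S,[2,50,98],axis=0).round(4))
br=ok&(C[:,0]>C[:,2]+15)&(C[:,0]<140)&(C[:,1]<.75*C[:,0])&(P[:,2]<.03);B=P[br]
rc=cv2.minAreaRect((B[:,:2]*1000).astype(np.float32));print(rc);S=f(B);print("rest",np.percentile(S,[1,50,99],axis=0).round(4))
g=np.array([.434,-.301,.141]);print("expect grip",f(g[None]))
z=np.load("side1.npz");P=z["P"].reshape(-1,3);C=z["p"].reshape(-1,3).astype(int)
ok=np.isfinite(P).all(1)&(np.hypot(P[:,0]-.44,P[:,1]+.31)<.09)
bl=ok&(C.max(1)<50)&(P[:,2]>.1)&(P[:,2]<.2);G=f(P[bl]);print("side grip",G.min(0),G.max(0))
E
python3 -m creep '0 0 -1.57 0 0 0 1; 0 0 -1.57 0 0 0 1; 0 0 -1.57 0 0 0 1; 0 0 -1.57 0 0 0 1; 0 0 -1.57 0 0 0 1; 0 0 -1.57 0 0 0 1; 0 0 -1.57 0 0 0 1; 0 0 -1.57 0 0 0 1; 0 0 -1.57 0 0 0 1'
python3 -m creep '0 0 -1.57 0 0 0 1; 0 0 -1.57 0 0 0 1; 0 0 -1.57 0 0 0 1; 0 0 -1.57 0 0 0 1; 0 0 -1.57 0 0 0 1; 0 0 -1.57 0 0 0 1; 0 0 -1.57 0 0 0 1; 0 0 -1.57 0 0 0 1; 0 0 -1.57 0 0 0 1'
```

```text
grip 812 [0.5059 0.0161 0.108 ] [0.553  0.0493 0.1674] [0.5228 0.0281 0.1551]
collar 684 [[0.5273 0.0075 0.1093]
 [0.5468 0.0243 0.1206]
 [0.5573 0.0471 0.1263]]
lat line of grip: corr [-0.02574203  0.03211263]
case [[0.5598 0.0103 0.0934]
 [0.564  0.0146 0.098 ]
 [0.5676 0.043  0.1095]]
((442.0480041503906, -304.2019958496094), (73.03511810302734, 117.80677795410156), 51.90828323364258)
rest [[ 0.4771 -0.0086  0.0074]
 [ 0.506   0.0265  0.0093]
 [ 0.5607  0.0636  0.0111]]
expect grip [[0.52755254 0.0254031  0.141     ]]
side grip [0.51291303 0.016852   0.12293663] [0.54249522 0.02866802 0.16748689]
clock: 2.58
tcp_pos: [0.3928, -0.271, 0.2395]
orientation: [2.407, 1.192, 0.295]
contact_force: [0.1, -0.4, -0.1]
grip_width: 0.0856
gripper_force: 0.0
clock: 3.7
tcp_pos: [0.3928, -0.271, 0.2396]
orientation: [0.855, 2.529, -0.217]
contact_force: [-1.2, 0.8, -0.3]
grip_width: 0.0854
gripper_force: 0.0
```

Run:
```python
from h import *
V=np.array([-U[1],U[0],0]);g=.526*U+.0275*V+[0,0,.1418];print(g)
Rt=toolR(-37.5,28,1); delta(g,Rt); delta(g-Rt[:,2]*.04,Rt)
print(pose()[2]["joints"].round(2))
```

```text
[ 0.4340448  -0.29839129  0.1418    ]
row: [-0.001  0.001  0.003] [  2.5   3.5 128.2] deg 0.2 mm 128.2
row: [-0.001  0.001  0.003] [ 2.4  3.4 88.2] deg 0.2 mm 88.3
[ 0.32 -0.09  0.06  2.35  0.32  0.43  1.04]
```

```bash
python3 -m creep '0 0 0 2.5 3.5 40 1; 0 0 0 2.5 3.5 70 1; 0 0 0 2.5 3.5 100 1; 0 0 0 2.5 3.5 120 1; 0 0 0 2.5 3.5 128 1; 0 0 0 2.5 3.5 128 1' 60
python3 -m creep '0 0 0 0 0 0 -1; 0 0 0 0 0 0 -1; 0 0 0 0 0 0 -1; 0 0 0 0 0 0 -1; 0 0 0 0 0 0 -1; 0 0 0 0 0 0 -1; 0 0 0 0 0 0 -1; 0 0 0 0 0 0 -1' 60
python3 - <<'E'
from h import *
p,Rm,o=pose();print((Rm.T@[0,0,120]).round(1),o["contact_force"])
p,d,m=snap("side");cv2.imwrite("pics/s2.png",cv2.resize(p[180:300,200:330,::-1],None,fx=4,fy=4))
E
```

```text
clock: 4.45
tcp_pos: [0.4406, -0.304, 0.1244]
orientation: [0.861, 2.528, -0.216]
contact_force: [-0.2, 0.1, -0.0]
grip_width: 0.0855
gripper_force: 0.0
clock: 5.45
tcp_pos: [0.4412, -0.3024, 0.1258]
orientation: [0.86, 2.526, -0.215]
contact_force: [-2.0, 1.6, 4.9]
grip_width: 0.0174
gripper_force: 58.3
[-5.660e+01  1.000e-01 -1.058e+02] [-1.98004695  1.56439567  4.91976693]
```

```bash
python3 -m creep '0 0 0 -9 0 -17 -1; 0 0 0 -19 0 -35 -1; 0 0 0 -28 0 -53 -1; 0 0 0 -38 0 -71 -1; 0 0 0 -47 0 -88 -1; 0 0 0 -59 0 -111 -1; 0 0 0 -71 0 -132 -1; 0 0 0 -80 0 -150 -1; 0 0 0 -80 0 -150 -1' 60
python3 - <<'E'
from h import *
a,Rm,o=pose();print(o["contact_force"])
p,d,m=snap("side");P=cloud(d,m);np.savez("side3.npz",p=p,d=d,P=P)
w,dw,mw=snap("wrist")
cv2.imwrite("pics/s3.png",np.hstack([cv2.resize(p[150:300,180:380,::-1],(400,300)),cv2.resize(w[...,::-1],(400,300))]))
E
```

```text
clock: 6.62
tcp_pos: [0.4413, -0.3026, 0.2965]
orientation: [0.859, 2.524, -0.216]
contact_force: [-1.1, 0.0, -1.6]
grip_width: 0.0174
gripper_force: 59.1
[-1.12873352  0.0190452  -1.59650652]
```

View pics/s3.png

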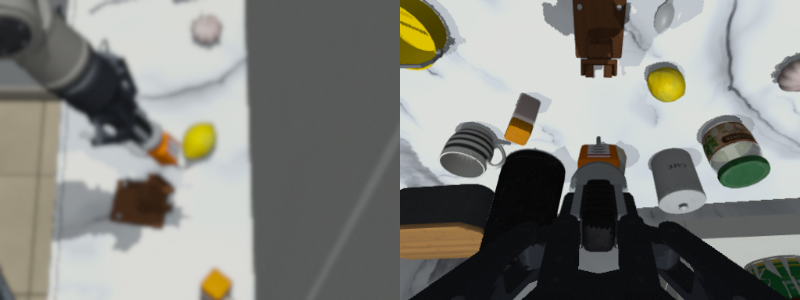

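Right half: the scale is held with the case and hook at (600,150); the rest is empty at (600,40). Left half: the scale (165,150) is clear of the rest (140,205). Next, which side the hook tip points to.

Run:
```python
from h import *
a,Rm,o=pose();print(Rm.round(3))
c=a-Rm[:,2]*.0187-Rm[:,2]*-.032   # collar: 32 below grip centre
zs=-Rm[:,2]; ys=Rm[:,1]; xs=np.cross(ys,zs)
print("xs",xs)
for n in("wrist","side"):
    p,d,m=snap(n);P=cloud(d,m)
    L=np.stack([(P-c)@xs,(P-c)@ys,(P-c)@zs],-1)*1000
    k=np.isfinite(L).all(-1)&(abs(L[...,0])<30)&(abs(L[...,1])<25)&(L[...,2]<-20)&(L[...,2]>-140)
    A=L[k];print(n,len(A))
    C=p[k].astype(int);og=C[:,0]>C[:,2]+90
    print("orange",np.percentile(A[og],[2,50,98],axis=0).round(0).tolist())
    h=A[(A[:,2]<-72)];h=h[np.argsort(h[:,2])];print(h[::max(1,len(h)//25)].round(0).tolist())
```

```text
[[-0.7    0.61   0.372]
 [ 0.538  0.793 -0.286]
 [-0.47   0.    -0.883]]
xs [ 0.6995874  -0.5384233   0.46976358]
wrist 1238
orange [[-15.0, -18.0, -26.0], [-14.0, -4.0, -24.0], [-9.0, 15.0, -22.0]]
[[-14.0, -3.0, -103.0], [-14.0, -2.0, -101.0], [-15.0, -1.0, -101.0], [-14.0, -0.0, -100.0], [-13.0, 1.0, -98.0], [-15.0, -2.0, -97.0], [-14.0, -2.0, -95.0], [-14.0, -3.0, -95.0], [-14.0, -3.0, -94.0], [-14.0, -0.0, -93.0], [-15.0, -2.0, -91.0], [-14.0, -0.0, -91.0], [-14.0, -2.0, -89.0], [-13.0, 1.0, -88.0], [-14.0, -1.0, -86.0], [-14.0, -0.0, -86.0], [-13.0, 1.0, -84.0], [-14.0, -3.0, -83.0], [-14.0, -4.0, -82.0], [-14.0, -0.0, -81.0], [-14.0, -3.0, -80.0], [-15.0, -2.0, -79.0], [-13.0, -4.0, -78.0], [-13.0, 1.0, -77.0], [-13.0, -2.0, -77.0], [-14.0, -0.0, -77.0], [-14.0, -2.0, -77.0], [-13.0, 1.0, -76.0], [-13.0, -0.0, -76.0], [-14.0, -3.0, -76.0]]
side 203
orange [[-5.0, -20.0, -54.0], [10.0, -16.0, -28.0], [15.0, 9.0, -21.0]]
[[-3.0, -1.0, -114.0], [1.0, -2.0, -113.0], [-12.0, -1.0, -112.0], [-1.0, 0.0, -110.0], [-3.0, -3.0, -109.0], [7.0, -4.0, -108.0], [-3.0, -1.0, -108.0], [-6.0, -4.0, -108.0], [4.0, -1.0, -107.0], [-8.0, -2.0, -104.0], [13.0, -4.0, -103.0], [-3.0, -3.0, -103.0], [10.0, -4.0, -102.0], [-13.0, -3.0, -102.0], [14.0, -1.0, -101.0], [13.0, -3.0, -97.0], [-6.0, -5.0, -96.0]]
```

Run:
```python
from h import *
B=[]
for f in("side0","side1","side3","w1"):
    z=np.load(f+".npz");Q=z["P"].reshape(-1,3)
    k=np.isfinite(Q).all(1)&(np.hypot(Q[:,0]-.479,Q[:,1]+.072)<.055)&(Q[:,2]>.078)&(Q[:,2]<.135)
    A=Q[k];
    if len(A)<5: print(f,len(A));continue
    # trim: robust line
    l=cv2.fitLine((A[:,:2]).astype(np.float32),cv2.DIST_HUBER,0,.001,.001).ravel()
    n=np.array([-l[1],l[0]]);print(f,len(A),np.degrees(np.arctan2(l[1],l[0])),"offset of (.479,-.072) to line mm",1000*((np.array([.479,-.072])-l[2:])@n),"zmax",np.percentile(A[:,2],[90,98]))
    s=(A[:,:2]-[.479,-.072])@l[:2]; print("  along extents at z~.085-.1",s[A[:,2]<.1].min(),s[A[:,2]<.1].max())
Rt=toolR(-41,0,1);u=-Rt[:,0]*1
print(u)
b=np.array([.479,-.072,0]);
delta(b-.04*u+[0,0,.2965],Rt,0)
```

```text
side0 45 48.99917 offset of (.479,-.072) to line mm -0.12648419492457927 zmax [0.12061206 0.12291058]
  along extents at z~.085-.1 -0.05321200425825178 0.047747255745398294
side1 32 49.46963 offset of (.479,-.072) to line mm -0.2102074785764217 zmax [0.11974269 0.1211079 ]
  along extents at z~.085-.1 -0.046634742835920895 0.048748435352552764
side3 12 48.733368 offset of (.479,-.072) to line mm -0.4590150372567722 zmax [0.11901462 0.12132244]
  along extents at z~.085-.1 0.035953582229359245 0.048407574351832794
w1 603 48.47542 offset of (.479,-.072) to line mm -0.25676073320618203 zmax [0.12019384 0.12166864]
  along extents at z~.085-.1 -0.049791315282235446 0.04852311295644284
[ 0.75470958 -0.65605903  0.        ]
row: [0.015 0.488 0.059] [130.6 208.4 -72.5] deg 28.2 mm 256.4
```

```bash
python3 -m creep '.004 .12 .015 20 30 -18 -1; .008 .25 .03 45 70 -36 -1; .012 .37 .045 80 120 -54 -1; .015 .488 .059 110 165 -65 -1; .015 .488 .059 125 200 -70 -1; .015 .488 .059 130.6 208.4 -72.5 -1; .015 .488 .059 130.6 208.4 -72.5 -1; .015 .488 .059 130.6 208.4 -72.5 -1' 60
python3 - <<'E'
from h import *
a,Rm,o=pose();print(o["joints"].round(2))
c=a+Rm[:,2]*.0133
zs=-Rm[:,2]; ys=Rm[:,1]; xs=np.cross(ys,zs)
for n in("side","scene"):
    p,d,m=snap(n);P=cloud(d,m)
    L=np.stack([(P-c)@xs,(P-c)@ys,(P-c)@zs],-1)*1000
    k=np.isfinite(L).all(-1)&(abs(L[...,0])<30)&(abs(L[...,1])<25)&(L[...,2]<-5)&(L[...,2]>-125)
    A=L[k];C=p[k].astype(int);og=C[:,0]>C[:,2]+90
    if og.any(): print(n,"orange",np.percentile(A[og],[2,50,98],axis=0).round(1).tolist())
    h=A[(A[:,2]<-72)];h=h[np.argsort(h[:,2])];print(h[::max(1,len(h)//15)].round(0).tolist())
Rt=toolR(-41,0,1);u=-Rt[:,0];delta(np.array([.479,-.072,.221])-.04*u,Rt,0)
E
```

```text
clock: 7.82
tcp_pos: [0.4493, -0.0478, 0.2975]
orientation: [1.103, 2.939, -0.002]
contact_force: [-0.4, -0.9, -1.4]
grip_width: 0.0174
gripper_force: 59.1
[ 0.66  0.09 -0.73  1.94  0.07  1.13  0.76]
side orange [[-8.6, -22.5, -52.1], [2.4, -19.3, -32.3], [12.1, -12.3, -19.4]]
[[-4.0, -1.0, -115.0], [3.0, -2.0, -111.0], [3.0, -0.0, -109.0], [-9.0, -3.0, -108.0], [7.0, -3.0, -108.0], [0.0, -1.0, -107.0], [1.0, -5.0, -107.0], [-7.0, 0.0, -106.0], [-6.0, -4.0, -106.0], [11.0, -4.0, -105.0], [7.0, -1.0, -105.0], [-2.0, -3.0, -105.0], [-12.0, -3.0, -102.0], [-8.0, -4.0, -100.0], [11.0, -1.0, -99.0], [12.0, -5.0, -97.0], [-11.0, -3.0, -96.0]]
scene orange [[-5.3, -21.0, -48.0], [7.1, -16.9, -26.4], [14.6, -12.0, -20.9]]
[[5.0, 0.0, -113.0], [-4.0, -0.0, -112.0], [2.0, -1.0, -112.0], [5.0, 2.0, -110.0], [-1.0, -2.0, -110.0], [2.0, 1.0, -109.0], [11.0, -1.0, -108.0], [-4.0, -0.0, -107.0], [8.0, -5.0, -107.0], [8.0, -2.0, -106.0], [-0.0, -3.0, -105.0], [-9.0, -0.0, -103.0], [-6.0, -4.0, -103.0], [15.0, -2.0, -102.0], [-6.0, -2.0, -101.0], [12.0, -3.0, -100.0], [15.0, -0.0, -99.0], [12.0, -4.0, -95.0], [-8.0, -5.0, -93.0], [-11.0, -2.0, -92.0], [-8.0, -2.0, -92.0], [-8.0, -2.0, -88.0], [-11.0, -3.0, -87.0], [-8.0, -2.0, -84.0], [-10.0, -6.0, -79.0]]
row: [-0.     0.003 -0.003] [ 1.9  1.  76.7] deg 0.2 mm 76.7
```

```bash
python3 -m creep '0 0 0 2 1 25 -1; 0 0 0 2 1 50 -1; 0 0 0 2 1 70 -1; 0 0 0 2 1 76 -1; 0 0 0 2 1 76 -1; 0 0 0 -6 1 76 -1; 0 0 0 -14 1 76 -1; 0 0 0 -22 1 76 -1; 0 0 0 -30 1 76 -1; 0 0 0 -38 1 76 -1' 60
python3 - <<'E'
from h import *
p,d,m=snap("side");q,_,_=snap("scene")
Rt=toolR(-41,0,1);delta(np.array([.479,-.072,.221]),Rt,0)
cv2.imwrite("pics/s4.png",np.hstack([cv2.resize(p[130:250,170:330,::-1],(400,300)),cv2.resize(q[120:300,140:380,::-1],(400,300))]))
E
```

```text
clock: 9.18
tcp_pos: [0.4795, -0.0709, 0.2218]
orientation: [1.1, 2.94, -0.001]
contact_force: [0.3, 0.1, -0.8]
grip_width: 0.0174
gripper_force: 59.0
row: [ 0.001  0.002 -0.001] [ 0.  -1.1  0.8] deg 0.2 mm 1.4
```

View pics/s4.png

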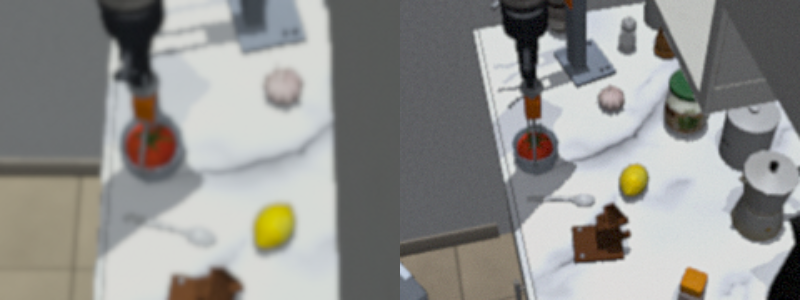

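Left (145,105) and right (533,110): the orange case stands over the pail, hook at the bail centre, no contact force. Now a slow lift.

```bash
python3 -m creep '0 0 0 0 -1 -8 -1; 0 0 0 0 -1 -16 -1; 0 0 0 0 -1 -21 -1; 0 0 0 0 -1 -26 -1; 0 0 0 0 -1 -31 -1; 0 0 0 0 -1 -36 -1; 0 0 0 0 -1 -41 -1; 0 0 0 0 -1 -46 -1; 0 0 0 0 -1 -52 -1; 0 0 0 0 -1 -58 -1' 60
python3 -m creep '0 0 0 0 0 -6 -1; 0 0 0 0 0 -11 -1; 0 0 0 0 0 -15 -1; 0 0 0 0 0 -17 -1; 0 0 0 0 0 -17 -1; 0 0 0 0 0 -17 -1; 0 0 0 0 0 -17 -1; 0 0 0 0 0 -17 -1; 0 0 0 0 0 -17 -1; 0 0 0 0 0 -17 -1' 60
python3 - <<'E'
from h import *
a,Rm,o=pose()
c=a+Rm[:,2]*.0133;zs=-Rm[:,2]; ys=Rm[:,1]; xs=np.cross(ys,zs);print(zs)
for n in("side","scene"):
    p,d,m=snap(n);P=cloud(d,m);np.savez(n+"5.npz",p=p,d=d,P=P)
    L=np.stack([(P-c)@xs,(P-c)@ys,(P-c)@zs],-1)*1000;C=p.astype(int)
    k=np.isfinite(L).all(-1)&(abs(L[...,0])<30)&(abs(L[...,1])<35)&(L[...,2]<5)&(L[...,2]>-90);og=k&(C[...,0]>C[...,2]+90)&(C[...,1]>.4*C[...,0])
    print(n,"orange",np.percentile(L[og],[2,50,98],axis=0).round(1).tolist())
    rd=np.isfinite(L).all(-1)&(C[...,0]>C[...,1]+70)&(C[...,1]<.4*C[...,0])&(abs(L[...,0])<60)&(abs(L[...,1])<60);print("tomato",P[rd].mean(0),np.percentile(P[rd][:,2],98))
    ri=np.isfinite(L).all(-1)&(np.hypot(L[...,0],L[...,1])<60)&(np.hypot(L[...,0],L[...,1])>38)&(P[...,2]<.2)&(P[...,2]>.03);print("rim z pct",np.percentile(P[ri][:,2],[50,90,98]))
E
```

```text
clock: 10.52
tcp_pos: [0.4783, -0.0711, 0.2803]
orientation: [1.1, 2.94, -0.001]
contact_force: [0.1, 0.5, -4.7]
grip_width: 0.0173
gripper_force: 58.7
clock: 11.78
tcp_pos: [0.4783, -0.0712, 0.2969]
orientation: [1.1, 2.94, -0.001]
contact_force: [0.1, -0.5, -5.4]
grip_width: 0.0175
gripper_force: 58.7
[-0.0019834   0.00123649  0.99999727]
side orange [[-6.8, -21.9, -53.5], [4.5, -19.0, -32.1], [12.4, -13.5, -19.1]]
tomato [ 0.47182311 -0.08833541  0.09514634] 0.10360381318353816
rim z pct [0.08425341 0.09855553 0.13303543]
scene orange [[-5.3, -21.9, -56.3], [4.8, -17.7, -27.3], [14.5, -11.9, -21.9]]
tomato [ 0.46782668 -0.08527606  0.0961046 ] 0.10206515366514718
rim z pct [0.08444316 0.09733681 0.12857698]
```

Run:
```python
from h import *
Rt=toolR(-41,0,1);t=np.array([.9537,-.3007,0]);s=np.array([.6324,.0893,.288])
delta(s-.165*t,Rt,0)
```

```text
row: [ 0.     0.002 -0.001] [140.4 156.3   8.6] deg 0.1 mm 210.3
```

```bash
python3 -m creep '0 0 0 3 3 1 -1; 0 0 0 9 10 2 -1; 0 0 0 18 20 3 -1; 0 0 0 29 32 4 -1; 0 0 0 40 45 5 -1; 0 0 0 51 57 6 -1; 0 0 0 62 69 7 -1; 0 0 0 73 81 8 -1; 0 0 0 84 94 8.6 -1; 0 0 0 95 106 8.6 -1' 60
python3 -m creep '0 0 0 11 12 0 -1; 0 0 0 21 24 0 -1; 0 0 0 30 34 0 -1; 0 0 0 37 41 0 -1; 0 0 0 42 47 0 -1; 0 0 0 45 50 0 -1; 0 0 0 45 50 0 -1; 0 0 0 45 50 0 -1; 0 0 0 45 50 0 -1' 60
python3 - <<'E'
from h import *
a,Rm,o=pose();print(o["joints"].round(2))
w,dw,mw=snap("wrist");p,d,m=snap("side");P=cloud(dw,mw);np.savez("w6.npz",p=w,d=dw,P=P)
np.savez("side6.npz",p=p,d=d,P=cloud(d,m))
cv2.imwrite("pics/s6.png",np.hstack([cv2.resize(w[...,::-1],(400,300)),cv2.resize(p[60:180,170:330,::-1],(400,300))]))
E
```

```text
clock: 13.12
tcp_pos: [0.476, 0.0726, 0.288]
orientation: [1.099, 2.941, -0.001]
contact_force: [-0.9, 0.7, -4.9]
grip_width: 0.0175
gripper_force: 58.6
clock: 14.25
tcp_pos: [0.4752, 0.1379, 0.2879]
orientation: [1.101, 2.94, -0.001]
contact_force: [-0.2, -0.4, -4.6]
grip_width: 0.0174
gripper_force: 58.7
[ 0.34  0.21 -0.85  1.86  0.18  1.14  0.28]
```

View pics/s6.png

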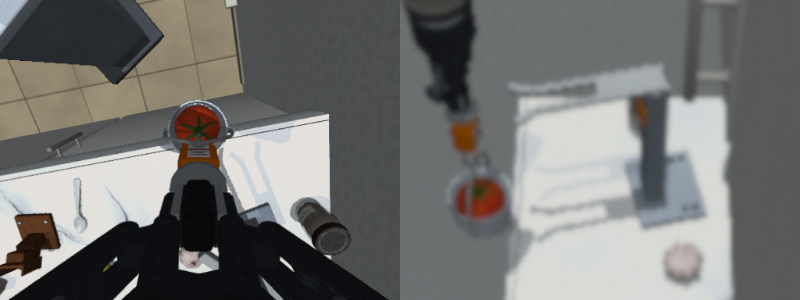

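Right half: pail with tomato hangs level at (482,205) in front of the fork at (510-665,90). The wrist camera doesn't see the rails, so I'll refine the slot from both fixed cameras.

Run:
```python
from h import *
from scipy.optimize import minimize
a0,Rm,o=pose();c=a0+Rm[:,2]*.0143;zs=-Rm[:,2]; ys=Rm[:,1]; xs=np.cross(ys,zs)
T=np.array([.6324,.0893])
for n in("side","scene"):
    A=[];O=[]
    for i in range(5):
        p,d,m=snap(n);P=cloud(d,m);Q=P.reshape(-1,3);C=p.reshape(-1,3).astype(int)
        ok=np.isfinite(Q).all(1)
        k=ok&(abs(Q[:,2]-.268)<.008)&(np.hypot(*(Q[:,:2]-T).T)<.14)&(Q[:,0]>.52)
        A.append(Q[k])
        L=np.stack([(Q-c)@xs,(Q-c)@ys,(Q-c)@zs],-1)*1000
        og=ok&(abs(L[:,0])<35)&(abs(L[:,1])<35)&(L[:,2]<-10)&(L[:,2]>-66)&(C[:,0]>C[:,2]+90)&(C[:,1]>.4*C[:,0]);O.append(L[og])
    A=np.vstack(A);O=np.vstack(O)
    def F(x,full=False):
        t=np.array([np.cos(x[0]),np.sin(x[0])]);nn=np.array([-t[1],t[0]])
        rel=(A[:,:2]-T)@np.c_[t,nn]-[0,x[1]]
        s=(rel[:,0]>-.068)&(rel[:,0]<.005)
        return rel if full else np.mean(np.minimum(np.abs(np.abs(rel[s][:,1])-.016),.008))
    b=min(((F((a,y)),a,y) for a in np.radians(np.arange(-22,-13,.25)) for y in np.arange(-.006,.0061,.0005)))
    rel=F(b[1:],True);mid=np.sort(rel[abs(rel[:,1])<.005][:,0])
    print(n,len(A),"res",b[0],"ang",np.degrees(b[1]),"yoff mm",b[2]*1000,"tips",[np.percentile(rel[(s*rel[:,1]>.022)][:,0],2).round(4) for s in(1,-1)],"stop",np.percentile(mid,[1,3,10]).round(4),"z",np.median(A[:,2]))
    print("  orange",np.percentile(O,[2,98],axis=0).round(1).tolist())
print(c)
```

```text
side 2832 res 0.003085144429238834 ang -15.75 yoff mm 1.000000000000006 tips [np.float64(-0.1004), np.float64(-0.1007)] stop [0.011  0.0131 0.0202] z 0.2667980554072514
  orange [[-7.7, -23.2, -57.7], [12.8, -11.8, -19.2]]
scene 2477 res 0.0030317055523855275 ang -16.5 yoff mm -2.9999999999999973 tips [np.float64(-0.099), np.float64(-0.1004)] stop [0.0108 0.0124 0.0195] z 0.26568804451047934
  orange [[-5.5, -23.9, -52.6], [13.9, -8.8, -20.4]]
[0.47518064 0.13810415 0.27367775]
```

```bash
cat >> h.py <<'E'
AZ=np.radians(-16.3);T3=np.array([np.cos(AZ),np.sin(AZ),0]);N3=np.array([-T3[1],T3[0],0]);SEAT=np.array([.632,.0883,.268])
def rel():
    a,Rm,o=pose();c=a+Rm[:,2]*.0143-SEAT;f=np.array(o["contact_force"])
    print("t,n,z mm",(1000*np.array([c@T3,c@N3,c[2]])).round(1),"F t,n,z",np.round([f@T3,f@N3,f[2]],1),"tool dirs T,N",(Rm.T@T3).round(3),(Rm.T@N3).round(3))
E
python3 - <<'E'
from h import *
rel();Rt=toolR(-41,0,1);q=SEAT+[0,0,.020]
for s in(.11,.05):delta(q-s*T3,Rt,0)
E
```

```text
t,n,z mm [-164.6    4.     5.7] F t,n,z [-0.5  0.6 -4.7] tool dirs T,N [-0.908  0.418  0.002] [ 0.418  0.908 -0.001]
row: [ 0.     0.002 -0.001] [-51.3  19.2   0.1] deg 0.1 mm 54.8
row: [ 0.     0.002 -0.001] [-105.8   44.3    0.3] deg 0.1 mm 114.7
```

```bash
python3 -m creep '0 0 0 -4 1 0 -1; 0 0 0 -13 4 0 -1; 0 0 0 -25 9 0 -1; 0 0 0 -38 14 0 -1; 0 0 0 -51 19.2 0 -1; 0 0 0 -64 25 0 -1; 0 0 0 -78 31.5 0 -1; 0 0 0 -91 37.5 0 -1; 0 0 0 -101 42 0 -1; 0 0 0 -105.8 44.3 0 -1' 60
python3 -m creep '0 0 0 0 0 0 -1;0 0 0 0 0 0 -1;0 0 0 0 0 0 -1' 60; python3 -c "
from h import *
rel()
p,d,m=snap('scene');q,_,_=snap('side');cv2.imwrite('pics/s7.png',np.hstack([cv2.resize(p[80:200,160:320,::-1],(400,300)),cv2.resize(q[60:180,190:350,::-1],(400,300))]))"
```

```text
clock: 16.1
tcp_pos: [0.5845, 0.1031, 0.2882]
orientation: [1.1, 2.941, 0.001]
contact_force: [-0.7, 3.6, -5.1]
grip_width: 0.0174
gripper_force: 58.9
clock: 16.48
tcp_pos: [0.5848, 0.103, 0.2886]
orientation: [1.099, 2.938, 0.002]
contact_force: [4.2, 4.5, -8.7]
grip_width: 0.0174
gripper_force: 58.6
t,n,z mm [-49.4   0.9   6.3] F t,n,z [ 2.8  5.5 -8.7] tool dirs T,N [-0.909  0.418  0.005] [0.418 0.909 0.001]
```

View pics/s7.png

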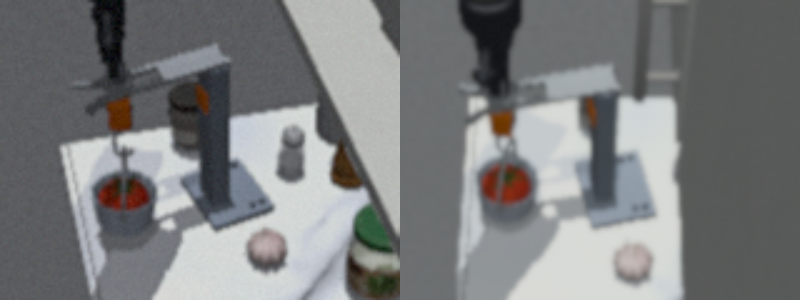

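The case hangs below the rails with the neck inside the fork, at (118,95) left and (500,100) right. A sideways force of 5.5 N in +n says the neck leans on the right rail, so I'll move 4 mm in +n.

```bash
python3 -m creep '0 0 0 .8 1.8 0 -1;0 0 0 1.7 3.6 0 -1;0 0 0 1.7 3.6 0 -1;0 0 0 1.7 3.6 0 -1;0 0 0 1.7 3.6 0 -1' 60; python3 -c "
from h import *
rel()"
```

```text
clock: 17.2
tcp_pos: [0.585, 0.106, 0.2882]
orientation: [1.101, 2.94, -0.001]
contact_force: [0.1, -0.4, -4.4]
grip_width: 0.0172
gripper_force: 59.1
t,n,z mm [-50.1   3.8   5.9] F t,n,z [ 0.2 -0.4 -4.4] tool dirs T,N [-0.908  0.419  0.002] [ 0.419  0.908 -0.001]
```

```bash
python3 -m creep '0 0 0 -3 2 0 -1;0 0 0 -9 5 0 -1;0 0 0 -16 8.5 0 -1;0 0 0 -23 11.7 0 -1;0 0 0 -30 15 0 -1;0 0 0 -36 17.7 0 -1;0 0 0 -40 19.5 0 -1;0 0 0 -40 19.5 0 -1;0 0 0 -40 19.5 0 -1' 60; python3 -c "
from h import *
rel()"
```

```text
clock: 18.32
tcp_pos: [0.6278, 0.0948, 0.2883]
orientation: [1.1, 2.941, -0.001]
contact_force: [0.8, -0.3, -5.3]
grip_width: 0.0174
gripper_force: 59.1
t,n,z mm [-5.8  5.1  6. ] F t,n,z [ 0.9 -0.1 -5.3] tool dirs T,N [-0.908  0.418  0.002] [ 0.418  0.908 -0.001]
```

Free so far. Creep forward in small steps to find the stop.

```bash
python3 -m creep '0 0 0 -2.7 1.3 0 -1;0 0 0 -5.5 2.5 0 -1;0 0 0 -5.5 2.5 0 -1;0 0 0 -5.5 2.5 0 -1' 60; python3 -c "
from h import *
rel()"; python3 -m creep '0 0 0 -1.5 .7 0 -1;0 0 0 -2.7 1.3 0 -1;0 0 0 -2.7 1.3 0 -1;0 0 0 -2.7 1.3 0 -1' 60; python3 -c "
from h import *
rel()"
```

```text
clock: 18.82
tcp_pos: [0.6339, 0.0929, 0.2884]
orientation: [1.1, 2.94, -0.001]
contact_force: [0.1, -0.6, -5.0]
grip_width: 0.0175
gripper_force: 59.2
t,n,z mm [0.6 4.9 6.1] F t,n,z [ 0.3 -0.6 -5. ] tool dirs T,N [-0.908  0.418  0.002] [ 0.418  0.908 -0.001]
clock: 19.32
tcp_pos: [0.6368, 0.0921, 0.2884]
orientation: [1.1, 2.94, -0.001]
contact_force: [-0.7, -0.2, -5.0]
grip_width: 0.017
gripper_force: 59.2
t,n,z mm [3.6 5.  6.1] F t,n,z [-0.7 -0.4 -5. ] tool dirs T,N [-0.908  0.418  0.002] [ 0.418  0.908 -0.001]
```

```bash
python3 -m creep '0 0 0 -1.5 .7 0 -1;0 0 0 -2.7 1.3 0 -1;0 0 0 -2.7 1.3 0 -1;0 0 0 -2.7 1.3 0 -1' 60; python3 -c "
from h import *
rel()"
```

```text
clock: 19.82
tcp_pos: [0.6382, 0.0919, 0.2884]
orientation: [-1.1, -2.942, 0.003]
contact_force: [-5.1, 0.9, -1.6]
grip_width: 0.0174
gripper_force: 59.6
t,n,z mm [5.  5.2 6.1] F t,n,z [-5.1 -0.5 -1.6] tool dirs T,N [-0.909  0.418 -0.001] [ 0.418  0.909 -0.002]
```

Stop found. Back off slightly and lower until the collar sits.

```bash
python3 -m creep '0 0 0 2.7 -1.3 0 -1;0 0 0 2.7 -1.3 2 -1;0 0 0 2.7 -1.3 4 -1;0 0 0 2.7 -1.3 5 -1;0 0 0 2.7 -1.3 5 -1;0 0 0 2.7 -1.3 5 -1' 60; python3 -c "
from h import *
rel()"; python3 -m creep '0 0 0 0 0 1 -1;0 0 0 0 0 2 -1;0 0 0 0 0 2 -1;0 0 0 0 0 2 -1' 60; python3 -c "
from h import *
rel()"
```

```text
clock: 20.58
tcp_pos: [0.637, 0.0919, 0.284]
orientation: [1.101, 2.939, -0.001]
contact_force: [-1.9, -1.6, 1.8]
grip_width: 0.0175
gripper_force: 59.9
t,n,z mm [3.8 4.8 1.7] F t,n,z [-1.4 -2.1  1.8] tool dirs T,N [-0.908  0.419  0.003] [ 0.419  0.908 -0.001]
clock: 21.08
tcp_pos: [0.637, 0.0919, 0.2839]
orientation: [1.1, 2.938, -0.001]
contact_force: [-7.0, -3.9, 14.3]
grip_width: 0.0172
gripper_force: 61.7
t,n,z mm [3.9 4.9 1.6] F t,n,z [-5.6 -5.7 14.3] tool dirs T,N [-0.908  0.419  0.004] [ 0.419  0.908 -0.001]
```

Seated on the rails; relieve the press, let it settle and open.

```bash
python3 -m creep '0 0 0 0 0 -1.6 -1;0 0 0 0 0 -1.6 -1;0 0 0 0 0 -1.6 -1;0 0 0 0 0 -1.6 -1;0 0 0 0 0 -1.6 -1;0 0 0 0 0 -1.6 -1;0 0 0 0 0 -1.6 -1;0 0 0 0 0 -1.6 -1' 20; python3 -c "
from h import *
rel()"; python3 -m creep '0 0 0 0 0 -1.6 -.6;0 0 0 0 0 -1.6 -.4;0 0 0 0 0 -1.6 -.2;0 0 0 0 0 -1.6 0;0 0 0 0 0 -1.6 .2;0 0 0 0 0 -1.6 .3;0 0 0 0 0 -1.6 .3;0 0 0 0 0 -1.6 .3'; python3 -c "
from h import *
rel()
p,d,m=snap('scene');q,_,_=snap('side');cv2.imwrite('pics/s8.png',np.hstack([cv2.resize(p[80:200,160:320,::-1],(400,300)),cv2.resize(q[60:180,190:350,::-1],(400,300))]))"
```

```text
clock: 22.08
tcp_pos: [0.637, 0.0919, 0.2839]
orientation: [1.1, 2.939, -0.001]
contact_force: [-4.3, -2.7, 7.8]
grip_width: 0.0175
gripper_force: 60.8
t,n,z mm [3.8 4.9 1.6] F t,n,z [-3.3 -3.8  7.8] tool dirs T,N [-0.908  0.419  0.003] [ 0.419  0.908 -0.001]
clock: 23.08
tcp_pos: [0.6368, 0.0921, 0.2846]
orientation: [1.1, 2.94, -0.001]
contact_force: [-0.6, 0.2, 0.5]
grip_width: 0.0556
gripper_force: 0.0
t,n,z mm [3.5 5.  2.3] F t,n,z [-0.7 -0.   0.5] tool dirs T,N [-0.908  0.418  0.002] [ 0.418  0.908 -0.001]
```

View pics/s8.png

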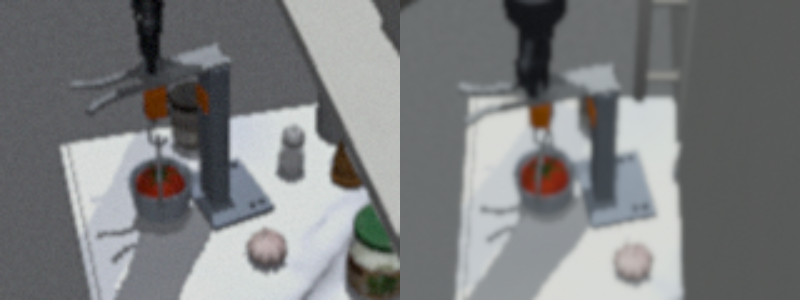

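Pail hangs freely under the seated scale, at (160,185) left and (545,175) right, and the fingers are open. Open fully and back straight up.

```bash
python3 -m creep '0 0 0 0 0 0 .6;0 0 0 0 0 -5 .6;0 0 0 0 0 -15 .6;0 0 0 0 0 -30 .6;0 0 0 0 0 -50 .6;0 0 0 0 0 -75 .6;0 0 0 0 0 -100 .6;0 0 0 0 0 -120 .6;0 0 0 0 0 -120 .6;0 0 0 0 0 -120 .6'; python3 -m creep '0 0 0 20 0 0 .6;0 0 0 50 0 0 .6;0 0 0 80 0 0 .6;0 0 0 100 0 0 .6;0 0 0 100 0 0 .6;0 0 0 100 0 0 .6;0 0 0 100 0 0 .6;0 0 0 100 0 0 .6;0 0 0 100 0 0 .6;0 0 0 100 0 0 .6'
python3 - <<'E'
from h import *
S=[]
for n in("scene","side"):
    p,d,m=snap(n);P=cloud(d,m);C=p.astype(int);S.append(cv2.resize(p[70:190,180:340,::-1],(400,300)))
    ok=np.isfinite(P).all(-1)&(np.hypot(P[...,0]-.636,P[...,1]-.093)<.06)
    bl=ok&(C.max(-1)<60)&(P[...,2]>.27)&(P[...,2]<.34)
    rd=ok&(C[...,0]>C[...,1]+60)&(C[...,1]<.4*C[...,0])&(P[...,2]<.15)
    g=P[bl]; top=g[g[:,2]>np.percentile(g[:,2],70)];bot=g[g[:,2]<np.percentile(g[:,2],30)]
    print(n,"grip top z",np.percentile(g[:,2],98),"mean",g.mean(0).round(3),"lean",(top.mean(0)-bot.mean(0)).round(4),"rel seat t,n",((g.mean(0)-SEAT)@T3).round(4),((g.mean(0)-SEAT)@N3).round(4),"tomato top",np.percentile(P[rd][:,2],97),P[rd].mean(0).round(3))
cv2.imwrite("pics/s9.png",np.hstack(S))
E
```

```text
clock: 24.42
tcp_pos: [0.6363, 0.0922, 0.4043]
orientation: [1.1, 2.94, -0.001]
contact_force: [0.3, 0.0, -0.4]
grip_width: 0.0686
gripper_force: 0.0
clock: 25.68
tcp_pos: [0.5612, 0.1579, 0.4043]
orientation: [1.1, 2.94, -0.001]
contact_force: [-0.4, -0.0, 0.0]
grip_width: 0.0685
gripper_force: 0.0
scene grip top z 0.32643487234219937 mean [0.633 0.084 0.306] lean [0.0036 0.0044 0.0354] rel seat t,n 0.002 -0.0041 tomato top 0.09061799009976929 [0.626 0.079 0.084]
side grip top z 0.32834504248779595 mean [0.632 0.085 0.308] lean [0.0038 0.0027 0.0348] rel seat t,n 0.0014 -0.0033 tomato top 0.09139324760507177 [0.628 0.077 0.082]
```

View pics/s9.png

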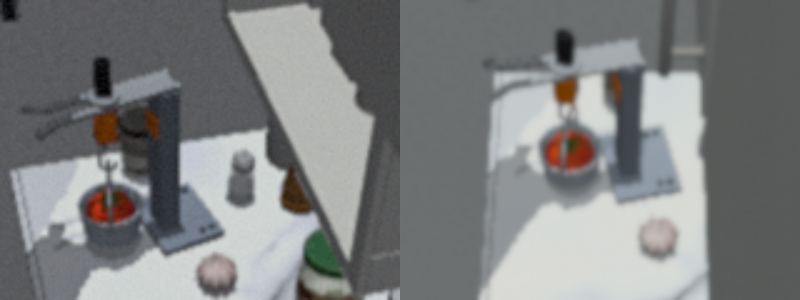

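The scale stands upright in the slot, grip at (103,78) left and (565,45) right. The pail hangs clear of the worktop by about 18 mm. Let it settle for about a second, then hand in.

```bash
python3 -m creep '0 0 0 0 0 0 .6;0 0 0 0 0 0 .6;0 0 0 0 0 0 .6;0 0 0 0 0 0 .6;0 0 0 0 0 0 .6;0 0 0 0 0 0 .6;0 0 0 0 0 0 .6;0 0 0 0 0 0 .6;0 0 0 0 0 0 .6;0 0 0 0 0 0 .6' >/dev/null; python3 -m creep '0 0 0 0 0 0 .6;0 0 0 0 0 0 .6;0 0 0 0 0 0 .6;0 0 0 0 0 0 .6;0 0 0 0 0 0 .6;0 0 0 0 0 0 .6;0 0 0 0 0 0 .6;0 0 0 0 0 0 .6' >/dev/null; python3 -c "
from bench import r
print(r.hand_in())"
```

```text
the job is handed in; nothing more can be done
None
```

The job is handed in (no verdict was returned): the scale is parked upright at the slot's stop and released, the pail with the tomato hangs on its hook about 18 mm clear of the worktop, and the arm is clear.

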